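# Close up the module row in a pull-out chassis tray

## Task

Pull the tray out of the low grey bench chassis by its front post until its catch locks. Set the spare aluminium module from the worktop into the tray at the open (right) end of the row, the same way round as the others, and close the row up so that the three modules stand flush side by side with no gaps. Then press the thumb pad of the catch, push the tray fully home with the row still closed up, and leave the other things on the worktop where they are.

Things in the scene. Friction and masses are not known exactly. Their poses are not given: they have to be found in the camera images.
- chassis: low grey chassis bolted to the worktop at the left, 100 x 216 x 73 mm, open to the robot, with a pull-out tray. Origin on the worktop, 40 mm behind its front edge, mid-width. Its axes, shared by tray and points: x into the chassis (away from the robot), y to the left, z up. The points ride with the tray.
- tray (a joint): tray travel in m: 0 = fully home (so at the start), grows as it is pulled towards the robot, 0.095 = outer stop. At 0.090 the spring catch jumps up in front of the chassis and locks the tray until the thumb pad is pressed. About 2 N moves the tray.
- release (a joint): travel of the thumb pad in m, down is positive, lower stop 0.008; sprung upward (4.5 N at the stop). About 0.006 while the catch runs inside the chassis, about 0 when it is up and locked. To unlock, press it past 0.006 and keep it down while the tray starts back; after a few mm it stays down by itself.
- pull_post (a point): centre of the top of the tray's steel pull post, an upright cylinder 16 mm in diameter, from 14 to 54 mm above the worktop. Its axis is 34 mm in front of the tray's grey front panel (216 mm wide, top 72 mm above the worktop), to which a 6 mm web joins it.
- thumb_pad (a point): centre of the top of the catch's black thumb pad (32 along x, 36 along y, 8 mm thick) at the right end of the front panel; 38 mm above the worktop when up. The panel's front face is 18 mm behind this point (+x): fingertips that press the pad can push the tray home against the panel.
- row_face (a point): point on the tray floor (10 mm above the worktop) under the free right side of the module bolted in at the left, mid-length. Flush modules have their centres 20 mm and then 60 mm to -y of it, 0 in x. The floor is 80 mm deep in x (panel to rear lip; 10 mm spare at each end of a module) and ends 130 mm to -y at a side lip; lips 8 mm high, 4 mm thick.
- tray_module: loose module standing on the tray floor, 5 to 13 mm short of the bolted one, its x along the tray's: aluminium block, 60 mm along x, 40 along y, 26 high, with a black grip rib on the middle of its top (34 along x, 10 thick across y, top 52 mm above the underside) and a brass stud near each end; same from either end; about 0.16 kg. Origin: centre of the underside, z up.
- spare_module: the spare, on the worktop at the right (on the way to the tray a chamber port stands 120 mm high; farther back a microscope hangs over the bench): aluminium block, 60 mm along x, 40 along y, 26 high, with a black grip rib on the middle of its top (34 along x, 10 thick across y, top 52 mm above the underside) and a brass stud near each end; same from either end; about 0.16 kg. Origin: centre of the underside, z up.
- kf_clamp: bystander: hinged metal flange clamp lying flat, 51 x 73 x 13 mm, origin under its middle.
- window_cap: bystander: round window cap, 61 mm in diameter, 13 mm high, origin under its centre.
- swab_box: bystander: small flat swab box, 90 x 45 x 22 mm, origin under its centre.

How it is judged:
On the way, in this order (a step that is already met when the one before it is completed fails the run):
1. the tray is pulled out and its catch has sprung up and locked (value of joint tray above 0.0885 m and value of joint release below 0.003 m), for 0.2 s.
2. with the tray locked out, the spare module stands in it and the three modules are flush side by side, let go (y of tray_module in the frame of row_face between -0.022 and -0.018 m and y of spare_module in the frame of row_face between -0.0635 and -0.0575 m and horizontal distance between tray_module and spare_module below 0.0425 m and x of tray_module in the frame of row_face between -0.011 and 0.011 m and x of spare_module in the frame of row_face between -0.011 and 0.011 m and z of tray_module in the frame of row_face between -0.003 and 0.003 m and z of spare_module in the frame of row_face between -0.003 and 0.003 m and angle between the x axis of each of tray_module, spare_module and the x axis of row_face, either way round below 0.06 rad and angle between each of tray_module, spare_module's own z axis and vertical below 0.06 rad and contact force between the fingers and spare_module below 0.3 N and contact force between the fingers and tray_module below 0.3 N and value of joint tray above 0.0875 m), for 0.2 s.
3. the catch is released and the tray goes back (value of joint tray below 0.07 m and value of joint release above 0.004 m).
At the end, for the whole second after the job is handed in: Tray within 4 mm of fully home. In it, flat on the floor (3 mm) between panel and rear lip (11 mm), the tray module is within 2 mm of the bolted one and the spare within 2.5 mm of that (3.5 mm in all), both parallel to the tray and upright within 0.06 rad, released, at rest (value of joint tray below 0.004 m and y of tray_module in the frame of row_face between -0.022 and -0.018 m and y of spare_module in the frame of row_face between -0.0635 and -0.0575 m and horizontal distance between tray_module and spare_module below 0.0425 m and x of tray_module in the frame of row_face between -0.011 and 0.011 m and x of spare_module in the frame of row_face between -0.011 and 0.011 m and z of tray_module in the frame of row_face between -0.003 and 0.003 m and z of spare_module in the frame of row_face between -0.003 and 0.003 m and angle between the x axis of each of tray_module, spare_module and the x axis of row_face, either way round below 0.06 rad and angle between each of tray_module, spare_module's own z axis and vertical below 0.06 rad and contact force between the fingers and spare_module below 0.3 N and contact force between the fingers and tray_module below 0.3 N and linear speed of each of tray_module, spare_module below 0.02 m/s); the robot touches nothing.
It fails at once if a module is tipped over (angle between any of tray_module, spare_module's own z axis and vertical above 0.6 rad).
It fails at once if a bystander (flange clamp, window cap, swab box) is moved by more than 20 mm (distance of any of kf_clamp, window_cap, swab_box from where it was at the start of the episode above 0.02 m).
It also fails if it takes over 66 s, if anything falls off the work surface, if the arm or the gripper's body presses on something with over 40 N, if the wrist force passes 120 N, or if a joint passes its speed limit or range.

## Robot

A 6-joint arm with a two-finger parallel gripper is mounted at the origin on a cart in front of the work surface, level with it; the furniture and walls round the work are solid. World frame = base frame: x ahead of the robot, y to its left, z up, the work surface at z = 0. Lengths are in m, angles in rad, forces in N, time in s.
With the tool pointing down it reaches from about 0.25 to 0.8 m from the base axis. Payload 3.9 kg.
Tool frame: the origin (TCP) lies midway between the tips of the shut fingers; the grasp point (between the pads) lies 19 mm behind it; z points along the fingers, y is the line along which they close (so a half turn about z gives the same grasp; the last joint's range is limited). The gripper opens to 85 mm and grips with 20 to 120 N. Pads are 22 mm wide; open, the fingers measure 114 mm over their backs; the gripper's body (76 mm by 85 mm) begins 54 mm behind the grasp point. The pads swing forward as they close: fully open they stand 13 mm farther back than shut.
Start: joints at [1.137, 0.26, -0.138, 1.173, 0, 1.571], TCP at [0.221, 0.476, 0.209] pointing down, gripper open.
Joint ranges: [-2.78, 2.78], [-0.83, 1.72], [-1.28, 1.37], [-1.9, 2.12], [-1.57, 1.48], [-3.14, 3.14]. Speed limits (rad/s): [2.57, 2.57, 3.14, 3.14, 3.14, 3.14].

## Interface

Orientations are given as a unit quaternion [x, y, z, w].
In Python, from plant import r gives the robot as it stands. The module is installed in compiled form; this text tells all that it offers.
- The arm moves only by the tool jog_arm, never from a script. Its argument "deltas" is a list of rows, each a list of 6 numbers: the shift along the tool's x, y, z in m, then the turn, a rotation vector about the tool's x, y, z in rad. In form: [[dx, dy, dz, wx, wy, wz], ...]. A call has 1 to 8 rows; each row is the pose to reach, as a shift and turn from the pose commanded when the call began, along the tool's axes at that moment; what a row does not reach only later rows make up. A row lasts 1/10 s, in which the tool goes at most 50 mm and 8.59 degrees, less where a joint would pass 70% of its speed; a pose out of reach is approached as far as the arm can. A call with a gripper value outside its range is refused whole. "fingers" is the opening in per cent of the stroke, from 0 (shut) to 100 (fully open), set as the call begins (left out, the last holds). The fingers move at their own pace and stop on an object; the grip force is fixed at half the most. Time passes only in rows, so rows that repeat a pose let the fingers close. It gives the time, the measured TCP pose, the force, the opening and the grip force at its end, in the units of the state.
- r.state(): the state, without advancing time (a new reading comes with each control period).
- r.get_image(name): name is "side" or "top" or "wrist"; returns a dict with "img" (384x512x3 uint8, red, green, blue), "range_z" (384x512 float32, m along the optical axis (not along the pixel's ray), 0 where there is no reading), "intrinsics" (3x3 intrinsics, pixels), "world_to_cam" (4x4, takes a point from world to camera coordinates). Camera axes: x right, y down, z forward; pixel columns grow to the right and rows downward; lengths in m; the calibration is good to about 2 mm. A picture is of the moment at which its call begins.
- r.close_job(): hands the job in; it is judged then, once.
The state is a dict: "time": time; "qpos": joint angles; "qd": joint speeds; "effort": joint torques, N m; "position": TCP position; "ee_rot": TCP orientation; "ft_force": force on the tool from outside, world axes, zero at the start; "torque": the same for the moment, N m; "width": finger opening in m; "grip_force": force on a finger pad.
Only numpy, scipy, OpenCV 4.12 (cv2) and the standard library are available. Lean on these libraries where they do the work, as an engineer would, in place of code of your own. Each camera call takes 0.05 s, during which the arm holds its last target. There are 200 camera calls.

## Working session

There is one attempt and no reset: what is moved stays moved. The work goes in short steps, Python scripts to look and compute and a tool call to move; the robot and the scene stay as the last step left them, time stands still between calls to the robot, and variables do not carry over. Pictures are saved under pics/ and viewed, at most 10 in all, crops included, and the job is handed in when it is done.

Besides the shell and the picture viewer there is one more tool, called after "Emit:" by a JSON object that holds its "method" and its "body". jog_arm: Moves the arm, as the interface text tells. Its arguments: {"type":"object","properties":{"deltas":{"type":"array","items":{"type":"array","items":{"type":"number"}}},"fingers":{"type":"number"}},"required":["deltas"]}

```bash
mkdir -p pics
cat > h.py <<'E'
import numpy as np, cv2
from plant import r
def grab(n):
    d=r.get_image(n); return d
def save(d,f): cv2.imwrite('pics/'+f, d['img'][:,:,::-1])
def world(d):
    K=d['intrinsics'];z=d['range_z'];h,w=z.shape
    u,v=np.meshgrid(np.arange(w),np.arange(h))
    P=np.stack([(u-K[0,2])/K[0,0]*z,(v-K[1,2])/K[1,1]*z,z,np.ones_like(z)],-1)
    return (P@np.linalg.inv(d['world_to_cam']).T)[...,:3]
E
python3 - <<'E'
from h import *
print(r.state())
for n in('top','side'):
    d=grab(n);save(d,n+'0.png');np.savez('/tmp/'+n+'0',**d)
    print(n,d['intrinsics'].tolist(),np.linalg.inv(d['world_to_cam']).round(3).tolist())
a=[cv2.imread(f'pics/{n}0.png') for n in('top','side')]
E
```

```text
{'time': 0.0, 'qpos': array([ 1.13700405e+00,  2.60675776e-01, -1.39374840e-01,  1.17269817e+00,
       -2.09975945e-05,  1.57079737e+00]), 'qd': array([-0.00046205,  0.00097466,  0.00056941, -0.00025399,  0.00080972,
       -0.00159122]), 'effort': array([ 1.19942306e-03, -4.05681288e+01,  2.53922725e+01,  1.88976154e-02,
        1.01940566e-04, -4.17287069e-06]), 'position': array([0.22036666, 0.47571182, 0.20826708]), 'ee_rot': array([ 2.15199920e-01,  9.76569527e-01, -9.55615913e-04, -1.99830805e-04]), 'ft_force': array([ 0.61501431,  1.51854924, -0.87330005]), 'torque': array([-0.00264893,  0.0102107 ,  0.04293012]), 'grip_force': 0.0, 'width': 0.08499182920493924}
top [[393.79903286302743, 0.0, 256.74346604673923], [0.0, 393.79903286302743, 182.52324446851], [0.0, 0.0, 1.0]] [[-0.074, -0.974, 0.216, 0.206], [-0.997, 0.073, -0.013, -0.038], [-0.003, -0.216, -0.976, 1.409], [0.0, 0.0, 0.0, 1.0]]
side [[359.4163793275357, 0.0, 256.98279773297423], [0.0, 359.4163793275357, 192.01683071510777], [0.0, 0.0, 1.0]] [[0.857, -0.249, 0.45, 0.051], [-0.515, -0.399, 0.759, -0.854], [-0.009, -0.882, -0.471, 0.562], [0.0, 0.0, 0.0, 1.0]]
```

View pics/top0.png

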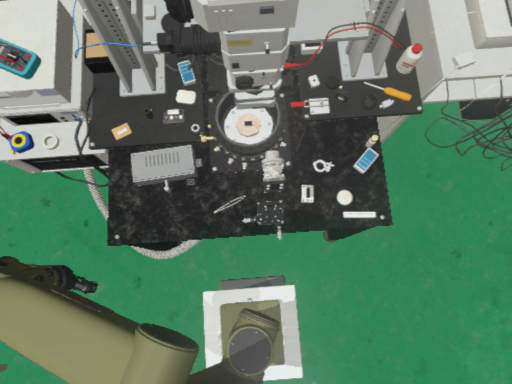

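View pics/side0.png

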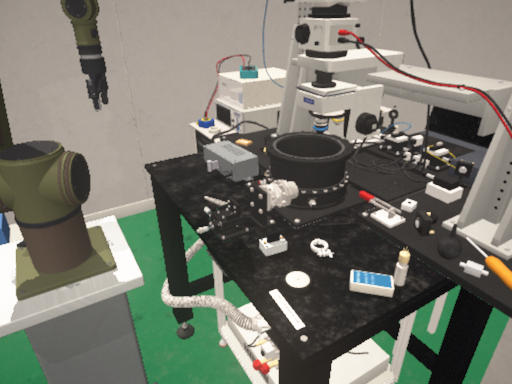

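Run:
```python
from h import *
d=dict(np.load('/tmp/top0.npz'));W=world(d)
# chassis top by height
u0,v0,u1,v1=115,135,215,200
P=W[v0:v1,u0:u1]; m=(abs(P[...,2]-.073)<.006)
p=P[m];print(len(p),'z',np.median(p[:,2]));rc=cv2.minAreaRect(p[:,:2].astype(np.float32));print(rc,cv2.boxPoints(rc))
m2=(P[...,2]>.03)&(P[...,2]<.062);q=P[m2]; print('low pts',[ (u0+b,v0+a,*P[a,b].round(3)) for a,b in zip(*np.where(m2)) if v0+a>178])
u0,v0,u1,v1=295,178,322,206
P=W[v0:v1,u0:u1]
for lo,hi in((.015,.034),(.04,.06)):
    m=(P[...,2]>lo)&(P[...,2]<hi);p=P[m];print(len(p),p.mean(0) if len(p) else 0,np.median(p[:,2]) if len(p) else 0)
    if len(p)>4: print(cv2.minAreaRect(p[:,:2].astype(np.float32)))
for n,c in dict(clamp=(322,166),cap=(345,197),port=(273,165),port2=(272,210),swab=(366,160)).items():
    print(n,W[c[1],c[0]].round(3))
for n,b in (('top',(120,135,330,225)),):
    cv2.imwrite('pics/c0.png',cv2.resize(d['img'][b[1]:b[3],b[0]:b[2],::-1],None,fx=3.8,fy=3.8,interpolation=cv2.INTER_CUBIC))
```

```text
1775 z 0.07272408757928162
((0.6032796502113342, 0.22837486863136292), (0.122745081782341, 0.3108667731285095), 9.148853302001953) [[0.51797396 0.3720727 ]
 [0.5674017  0.06516059]
 [0.68858534 0.08467704]
 [0.6391576  0.39158916]]
low pts [(np.int64(158), np.int64(179), np.float64(0.544), np.float64(0.29), np.float64(0.057)), (np.int64(159), np.int64(179), np.float64(0.543), np.float64(0.287), np.float64(0.058)), (np.int64(160), np.int64(179), np.float64(0.543), np.float64(0.283), np.float64(0.059)), (np.int64(161), np.int64(179), np.float64(0.544), np.float64(0.281), np.float64(0.054)), (np.int64(162), np.int64(179), np.float64(0.545), np.float64(0.278), np.float64(0.05)), (np.int64(163), np.int64(179), np.float64(0.544), np.float64(0.274), np.float64(0.052)), (np.int64(164), np.int64(179), np.float64(0.543), np.float64(0.27), np.float64(0.054)), (np.int64(165), np.int64(179), np.float64(0.544), np.float64(0.268), np.float64(0.048)), (np.int64(166), np.int64(179), np.float64(0.544), np.float64(0.264), np.float64(0.047)), (np.int64(167), np.int64(179), np.float64(0.544), np.float64(
[... 14617 characters left out ...]
 np.float64(0.264), np.float64(0.036)), (np.int64(168), np.int64(191), np.float64(0.504), np.float64(0.262), np.float64(0.031)), (np.int64(169), np.int64(191), np.float64(0.504), np.float64(0.258), np.float64(0.031))]
153 [ 0.45891169 -0.23104881  0.02590033] 0.02617967762589335
((0.4602702558040619, -0.23167598247528076), (0.03909388184547424, 0.061574213206768036), 84.0842514038086)
32 [ 0.4600505  -0.23242225  0.05048025] 0.051400723125477166
((0.46061545610427856, -0.23204773664474487), (0.010006274096667767, 0.03273394703865051), 85.05206298828125)
clamp [ 0.561 -0.302  0.003]
cap [ 0.438 -0.37   0.013]
port [ 0.55  -0.115  0.11 ]
port2 [ 0.404 -0.102  0.055]
swab [ 0.568 -0.462  0.018]
```

View pics/c0.png

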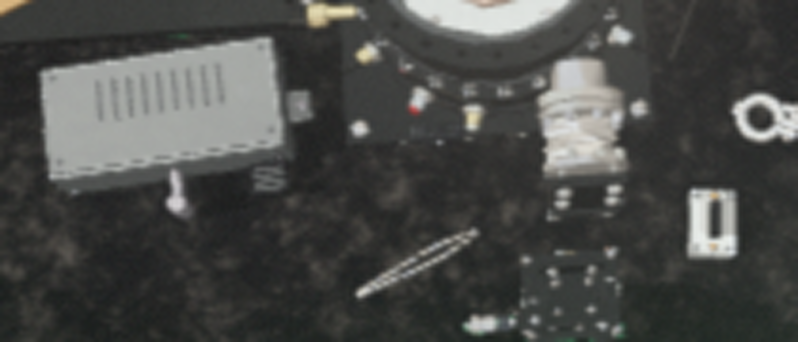

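```bash
cat >> h.py <<'E'
from scipy.spatial.transform import Rotation as R
def go(x,y,z,yaw,n=None):
    """print tool-frame delta to TCP x,y,z with tool y axis at yaw (deg, mod 180), tool pointing down"""
    s=r.state();T=R.from_quat(s['ee_rot']);a=np.radians(yaw)
    best=None
    for k in(0,np.pi):
        yv=np.array([np.cos(a+k),np.sin(a+k),0]);zv=np.array([0,0,-1.]);G=R.from_matrix(np.c_[np.cross(yv,zv),yv,zv])
        w=(T.inv()*G).as_rotvec()
        if best is None or np.linalg.norm(w)<np.linalg.norm(best):best=w
    d=T.inv().apply(np.array([x,y,z])-s['position'])
    print('delta',d.round(4),'rot',best.round(4),'dist',np.linalg.norm(d).round(3),'rows',max(np.linalg.norm(d)/.05,np.linalg.norm(best)/.15).round(1))
E
python3 - <<'E'
from h import *
go(.507,.264,.18,94)
d=dict(np.load('/tmp/top0.npz'));W=world(d)
P=W[135:200,115:215];m=(abs(P[...,2]-.073)<.004).astype(np.uint8)
m=cv2.morphologyEx(m,cv2.MORPH_OPEN,np.ones((7,7)));p=P[m>0]
rc=cv2.minAreaRect(p[:,:2].astype(np.float32));print(rc)
E
```

```text
delta [-0.3491 -0.0717  0.0285] rot [-1.700e-03 -4.000e-04 -5.036e-01] dist 0.357 rows 7.1
((0.0, 0.0), (0.0, 0.0), 0.0)
```

Emit:
{"method": "jog_arm", "body": {"deltas": [[-0.044,-0.009,0.004,0,0,-0.063],[-0.087,-0.018,0.007,0,0,-0.126],[-0.131,-0.027,0.011,0,0,-0.19],[-0.175,-0.036,0.014,0,0,-0.252],[-0.218,-0.045,0.018,0,0,-0.315],[-0.262,-0.054,0.021,0,0,-0.378],[-0.305,-0.063,0.025,0,0,-0.44],[-0.349,-0.072,0.0285,0,0,-0.504]], "fingers": 60}}

```text
time: 0.9
position: [0.508, 0.2629, 0.18]
ee_rot: [-0.036, 0.999, -0.0, -0.0]
ft_force: [-0.1, 0.3, 0.0]
width: 0.0512
grip_force: 0.0
```

Emit:
{"method": "jog_arm", "body": {"deltas": [[0,0,0,0,0,0],[0,0,0,0,0,0]]}}

```text
time: 1.1
position: [0.5072, 0.2634, 0.1798]
ee_rot: [-0.034, 0.999, -0.0, -0.001]
ft_force: [-0.4, 0.4, 0.7]
width: 0.051
grip_force: 0.0
```

Run:
```python
from h import *
print(r.state())
d=grab('wrist');save(d,'w1.png');np.savez('/tmp/w1',**d);print(d['intrinsics'][0],np.linalg.inv(d['world_to_cam']).round(3).tolist())
```

```text
{'time': 1.1, 'qpos': array([ 4.78692003e-01,  3.54082971e-01, -7.89914699e-02,  1.13957475e+00,
        5.42769537e-04,  4.11212787e-01]), 'qd': array([ 0.0381384 , -0.01839472, -0.01371931,  0.00491565,  0.00389133,
        0.00047607]), 'effort': array([-1.27838183e+00, -4.50843322e+01,  2.55070800e+01, -1.60313174e-01,
       -1.05003510e-01, -3.10756301e-02]), 'position': array([0.50715002, 0.26339473, 0.17978103]), 'ee_rot': array([-3.37329398e-02,  9.99430416e-01, -1.53790879e-04, -9.53036424e-04]), 'ft_force': array([-0.43744602,  0.44256903,  0.7239855 ]), 'torque': array([0.00689481, 0.01696365, 0.02542325]), 'grip_force': 0.0, 'width': 0.05095850874826832}
[283.97501014   0.         257.25886321] [[-0.068, 0.948, 0.31, 0.429], [0.998, 0.065, 0.021, 0.259], [0.0, 0.31, -0.951, 0.344], [0.0, 0.0, 0.0, 1.0]]
```

View pics/w1.png

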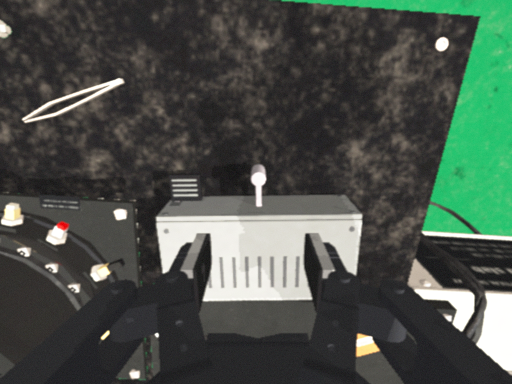

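```bash
cat >> h.py <<'E'
def ray(d,u,v,z):
    K=d['intrinsics'];C=np.linalg.inv(d['world_to_cam']);q=C[:3,:3]@np.array([(u-K[0,2])/K[0,0],(v-K[1,2])/K[1,1],1]);o=C[:3,3]
    return (o+q*(z-o[2])/q[2]).round(4)
E
python3 - <<'E'
from h import *
d=dict(np.load('/tmp/w1.npz'));W=world(d)
P=W[160:192,240:275].reshape(-1,3);t=P[(P[:,2]>.049)&(P[:,2]<.06)];print('post',len(t),np.median(t,0),t.min(0),t.max(0),'ray',ray(d,258,170,.054))
P=W[170:205,165:210].reshape(-1,3);t=P[(P[:,2]>.024)&(P[:,2]<.045)];t=t[t[:,0]<.545];print('pad',len(t),np.median(t,0),np.percentile(t,2,0),np.percentile(t,98,0))
P=W[190:300,140:380];m=abs(P[...,2]-.0725)<.004
p=P[m];rc=cv2.minAreaRect(p[:,:2].astype(np.float32));print(rc,cv2.boxPoints(rc))
# front edge: per column first row with z>.066
e=[]
for u in range(170,352):
    c=W[190:240,u]; i=np.where(c[:,2]>.068)[0]
    if len(i): e.append(c[i[0]])
e=np.array(e);k=np.polyfit(e[:,1],e[:,0],1);print('front edge',k,np.degrees(np.arctan(-k[0])),e[:,1].min(),e[:,1].max(),np.std(e[:,0]-np.polyval(k,e[:,1])))
E
```

```text
post 170 [0.51171836 0.26569063 0.05340154] [0.50426503 0.25806827 0.04912319] [0.51980583 0.27327814 0.05553219] ray [0.5026 0.265  0.054 ]
pad 710 [0.53107427 0.18371572 0.03176023] [0.5189551  0.16542547 0.02742638] [0.54445427 0.20000883 0.03351442]
((0.5987998247146606, 0.2728094756603241), (0.10646079480648041, 0.2159150093793869), 4.618974685668945) [[0.53704864 0.37612978]
 [0.554436   0.160916  ]
 [0.660551   0.16948918]
 [0.6431636  0.38470295]]
front edge [-0.03049167  0.54145445] 1.7465031535636322 0.17565788217804018 0.36535100730665215 0.03696619937824406
```

Run:
```python
from h import *
go(.5118,.2657,.022,94.6)
```

```text
delta [-0.0058  0.0012  0.158 ] rot [-0.0002 -0.0017 -0.011 ] dist 0.158 rows 3.2
```

Emit:
{"method": "jog_arm", "body": {"deltas": [[-0.006,0.001,0.04,0,0,-0.011],[-0.006,0.001,0.08,0,0,-0.011],[-0.006,0.001,0.12,0,0,-0.011],[-0.006,0.001,0.145,0,0,-0.011],[-0.006,0.001,0.158,0,0,-0.011],[-0.006,0.001,0.158,0,0,-0.011]]}}

```text
time: 1.75
position: [0.5106, 0.266, 0.0212]
ee_rot: [-0.041, 0.999, -0.001, -0.002]
ft_force: [0.7, 0.1, 0.1]
width: 0.0512
grip_force: 0.0
```

Emit:
{"method": "jog_arm", "body": {"deltas": [[0,0,0,0,0,0],[0,0,0,0,0,0],[0,0,0,0,0,0],[0,0,0,0,0,0],[0,0,0,0,0,0]], "fingers": 0}}

```text
time: 2.25
position: [0.5146, 0.2646, 0.0248]
ee_rot: [-0.04, 0.999, -0.001, 0.002]
ft_force: [-0.4, -3.8, 5.7]
width: 0.012
grip_force: 58.6
```

Emit:
{"method": "jog_arm", "body": {"deltas": [[0.01,0,0,0,0,0],[0.022,0,0,0,0,0],[0.034,0,0,0,0,0],[0.046,0,0,0,0,0],[0.058,0,0,0,0,0],[0.07,0,0,0,0,0],[0.082,0,0,0,0,0],[0.092,0,0,0,0,0]]}}

```text
time: 3.05
position: [0.4244, 0.2573, 0.0248]
ee_rot: [-0.04, 0.999, -0.001, 0.004]
ft_force: [4.1, -5.9, 4.0]
width: 0.0118
grip_force: 59.6
```

Emit:
{"method": "jog_arm", "body": {"deltas": [[0.003,0,0,0,0,0],[0.003,0,0,0,0,0],[0.003,0,0,0,0,0]]}}

```text
time: 3.35
position: [0.4199, 0.2569, 0.0247]
ee_rot: [-0.04, 0.999, -0.001, 0.002]
ft_force: [0.1, -5.8, 7.6]
width: 0.0119
grip_force: 60.0
```

Run:
```python
from h import *
d=grab('top');save(d,'t2.png');np.savez('/tmp/t2',**d);W=world(d)
P=W[176:215,178:210].reshape(-1,3)
t=P[(P[:,2]>.025)&(P[:,2]<.045)];print('pad',len(t),np.median(t,0),np.percentile(t,5,0),np.percentile(t,95,0))
print(r.state()['position'],r.state()['ft_force'],r.state()['width'])
```

```text
pad 155 [0.44896663 0.16985155 0.03651916] [0.42508979 0.15689494 0.03068663] [0.53754882 0.19167796 0.04359658]
[0.41983875 0.25695895 0.0246995 ] [ 0.48756476 -4.95555547  8.53839199] 0.011714647043124528
```

Emit:
{"method": "jog_arm", "body": {"deltas": [[0,0,0,0,0,0],[0,0,0,0,0,0],[0,0,0,0,0,0]], "fingers": 60}}

```text
time: 3.7
position: [0.4187, 0.2586, 0.0231]
ee_rot: [-0.041, 0.999, 0.001, 0.0]
ft_force: [-0.4, -0.2, 0.5]
width: 0.0512
grip_force: 0.0
```

Emit:
{"method": "jog_arm", "body": {"deltas": [[0,0,-0.02,0,0,0],[0,0,-0.06,0,0,0],[0,0,-0.105,0,0,0],[0,0,-0.15,0,0,0],[0,0,-0.185,0,0,0],[0,0,-0.2,0,0,0],[0,0,-0.2,0,0,0]]}}

```text
time: 4.4
position: [0.42, 0.2594, 0.2254]
ee_rot: [-0.041, 0.999, 0.002, 0.003]
ft_force: [-0.5, 0.1, 0.4]
width: 0.0515
grip_force: 0.0
```

Run:
```python
from h import *
print(r.state()['position'])
d=grab('wrist');save(d,'w2.png');np.savez('/tmp/w2',**d);W=world(d)
```

```text
[0.42000927 0.25937765 0.22536722]
```

View pics/w2.png

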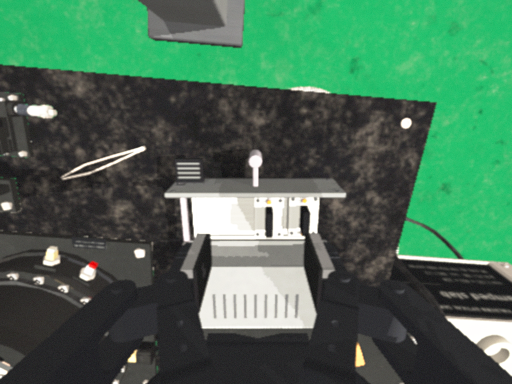

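```bash
cat >> h.py <<'E'
TH=np.radians(4.6);EX=np.array([np.cos(TH),np.sin(TH)]);EY=np.array([-np.sin(TH),np.cos(TH)])
def ch(p,o): q=np.asarray(p)[...,:2]-o; return np.stack([q@EX,q@EY],-1)
E
python3 - <<'E'
from h import *
d=dict(np.load('/tmp/w2.npz'));W=world(d)
def rg(v0,v1,u0,u1,lo,hi):
    P=W[v0:v1,u0:u1].reshape(-1,3);return P[(P[:,2]>lo)&(P[:,2]<hi)]
t=rg(145,182,240,270,.049,.06);print('post',len(t),np.median(t,0))
post=np.median(t,0)[:2];post_pred=np.array([.5118,.2657])-.095*EX;print(post_pred)
for n,a in dict(pad=(158,183,170,208,.03,.046),ribT=(195,240,258,280,.05,.068),ribB=(195,240,290,312,.05,.068),blkT=(193,243,250,286,.028,.044),blkB=(193,243,284,322,.028,.044),floor=(196,240,195,250,.0,.018)).items():
    t=rg(*a);c=ch(t,post);print(n,len(t),np.median(t,0).round(4),'chassis rel post lo',np.percentile(c,3,0).round(4),'hi',np.percentile(c,97,0).round(4),cv2.minAreaRect(t[:,:2].astype(np.float32)))
E
```

```text
post 132 [0.41718059 0.25815658 0.05336094]
[0.41710601 0.2580811 ]
pad 717 [0.4396 0.1754 0.0376] chassis rel post lo [ 0.0011 -0.1016] hi [ 0.0317 -0.0672] ((0.4404013752937317, 0.17510512471199036), (0.031962599605321884, 0.035862311720848083), 4.405486583709717)
ribT 220 [0.4947 0.2827 0.0615] chassis rel post lo [0.0651 0.0138] hi [0.098  0.0229] ((0.4976014196872711, 0.28304141759872437), (0.0345512256026268, 0.009854142554104328), 3.550975799560547)
ribB 227 [0.4886 0.3279 0.0614] chassis rel post lo [0.0635 0.06  ] hi [0.0937 0.0695] ((0.49138662219047546, 0.3292731046676636), (0.033693768084049225, 0.010135162621736526), 5.24898624420166)
blkT 920 [0.4936 0.2786 0.0358] chassis rel post lo [ 0.0549 -0.0015] hi [0.1095 0.0371] ((0.49819135665893555, 0.28303226828575134), (0.0580374039709568, 0.03968223184347153), 4.521524906158447)
blkB 826 [0.489  0.3236 0.0357] chassis rel post lo [0.0545 0.0454] hi [0.1071 0.0838] ((0.49331343173980713, 0.32976433634757996), (0.05651763081550598, 0.04058285057544708), 5.230064868927002)
floor 2134 [0.5144 0.2194 0.0098] chassis rel post lo [ 0.0655 -0.0847] hi [ 0.1221 -0.0105] ((0.5197973847389221, 0.21792744100093842), (0.0718228667974472, 0.07883726805448532), 4.253937244415283)
```

Run:
```python
from h import *
go(.450,-.232,.21,84.8)
```

```text
delta [ 0.009  -0.4916  0.0127] rot [0.0016 0.0021 0.1721] dist 0.492 rows 9.8
```

Emit:
{"method": "jog_arm", "body": {"deltas": [[0.001,-0.03,0,0,0,0],[0.002,-0.07,0,0,0,0],[0.003,-0.115,0,0,0,0],[0.003,-0.16,0,0,0,0],[0.004,-0.205,0,0,0,0],[0.004,-0.25,0,0,0,0],[0.005,-0.295,0,0,0,0],[0.006,-0.34,0,0,0,0]]}}

```text
time: 5.25
position: [0.4385, -0.0828, 0.2206]
ee_rot: [-0.041, 0.999, 0.001, -0.002]
ft_force: [0.6, -0.3, 0.4]
width: 0.051
grip_force: 0.0
```

Emit:
{"method": "jog_arm", "body": {"deltas": [[0.001,-0.045,0.005,0,0,0.05],[0.002,-0.09,0.01,0,0,0.1],[0.003,-0.13,0.0127,0,0,0.15],[0.003,-0.15,0.0127,0,0,0.172],[0.003,-0.152,0.0127,0,0,0.172],[0.003,-0.152,0.0127,0,0,0.172],[0.003,-0.152,0.0127,0,0,0.172]]}}

```text
time: 5.95
position: [0.4486, -0.2317, 0.209]
ee_rot: [0.045, 0.999, 0.001, -0.001]
ft_force: [-0.4, -0.9, 0.8]
width: 0.051
grip_force: 0.0
```

Run:
```python
from h import *
print(r.state()['position'])
d=grab('wrist');np.savez('/tmp/w3',**d);W=world(d)
P=W.reshape(-1,3);n=(abs(P[:,0]-.46)<.05)&(abs(P[:,1]+.232)<.045)
for lo,hi in((.02,.034),(.045,.058)):
    t=P[n&(P[:,2]>lo)&(P[:,2]<hi)];print(len(t),np.median(t,0).round(4),cv2.minAreaRect(t[:,:2].astype(np.float32)))
```

```text
[ 0.44856365 -0.23171595  0.20899201]
1183 [ 0.4583 -0.2302  0.0256] ((0.46264180541038513, -0.23122303187847137), (0.0391983799636364, 0.06008473038673401), 84.08172607421875)
251 [ 0.4616 -0.2317  0.0514] ((0.462532103061676, -0.2316896617412567), (0.009554898366332054, 0.03399285674095154), 84.67294311523438)
```

Run:
```python
from h import *
go(.4626,-.2316,.031,84.2)
```

```text
delta [-0.014   0.0011  0.1783] rot [ 0.0009 -0.0013  0.0121] dist 0.179 rows 3.6
```

Emit:
{"method": "jog_arm", "body": {"deltas": [[-0.014,0.001,0.045,0,0,0.01],[-0.014,0.001,0.09,0,0,0.01],[-0.014,0.001,0.13,0,0,0.01],[-0.014,0.001,0.155,0,0,0.01],[-0.014,0.001,0.17,0,0,0.01],[-0.014,0.001,0.178,0,0,0.01],[-0.014,0.001,0.178,0,0,0.01]], "fingers": 45}}

```text
time: 6.7
position: [0.4627, -0.2321, 0.0312]
ee_rot: [0.05, 0.999, 0.0, -0.001]
ft_force: [-0.5, -0.2, 0.4]
width: 0.0385
grip_force: 0.0
```

Emit:
{"method": "jog_arm", "body": {"deltas": [[0,0,0,0,0,0],[0,0,0,0,0,0],[0,0,0,0,0,0],[0,0,0,0,0,0],[0,0,0,0,0,0]], "fingers": 0}}

```text
time: 7.2
position: [0.4635, -0.2335, 0.0323]
ee_rot: [0.05, 0.999, -0.0, 0.0]
ft_force: [-0.1, 0.9, 0.6]
width: -0.0
grip_force: 0.0
```

Run:
```python
from h import *
a=grab('wrist');b=grab('side');print(r.state()['width'],r.state()['grip_force'])
c=b['img'][190:310,220:380,::-1]
cv2.imwrite('pics/w4.png',np.hstack([a['img'][192:,120:376,::-1],cv2.resize(c,(256*1,192),interpolation=cv2.INTER_CUBIC)]))
```

```text
0.00019720368657417532 0.0
```

View pics/w4.png

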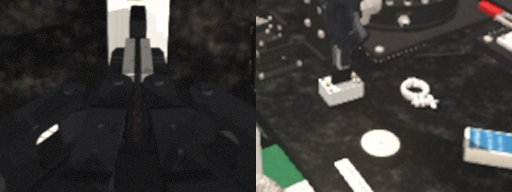

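Run:
```python
from h import *
for n in('top','wrist','side'):
    d=grab(n);P=world(d).reshape(-1,3);m=(abs(P[:,0]-.46)<.06)&(abs(P[:,1]+.232)<.06)
    for lo,hi in((.018,.0285),(.046,.056)):
        t=P[m&(P[:,2]>lo)&(P[:,2]<hi)];print(n,lo,len(t),np.median(t,0).round(4),[ (round(a,4)) for a in (*np.percentile(t,2,0)[:2],*np.percentile(t,98,0)[:2])])
a=grab('wrist');cv2.imwrite('pics/w5.png',cv2.resize(a['img'][172:292,177:337,::-1],(800,600),interpolation=cv2.INTER_CUBIC))
```

```text
return _methods._mean(a, axis=axis, dtype=dtype,
  ret = um.true_divide(
Traceback (most recent call last):
IndexError: index -1 is out of bounds for axis 0 with size 0
```

Run:
```python
from h import *
d=grab('wrist');P=world(d).reshape(-1,3);m=(abs(P[:,0]-.46)<.06)&(abs(P[:,1]+.232)<.06)
for lo,hi in((.018,.0295),(.044,.056)):
    t=P[m&(P[:,2]>lo)&(P[:,2]<hi)];print(lo,len(t),np.median(t,0).round(4) if len(t) else 0,t.min(0) if len(t) else 0,t.max(0) if len(t) else 0)
a=d['img'][172:292,177:337,::-1].astype(float)
cv2.imwrite('pics/w5.png',cv2.resize((255*(a/255)**.5).astype(np.uint8),(800,600),interpolation=cv2.INTER_CUBIC))
```

```text
0.018 3212 [ 0.4492 -0.2301  0.0256] [ 0.43067364 -0.25450289  0.0181351 ] [ 0.48977095 -0.20936888  0.02942347]
0.044 390 [ 0.4494 -0.2306  0.0512] [ 0.4449028  -0.2361243   0.04402488] [ 0.45670174 -0.22553393  0.05313453]
```

View pics/w5.png

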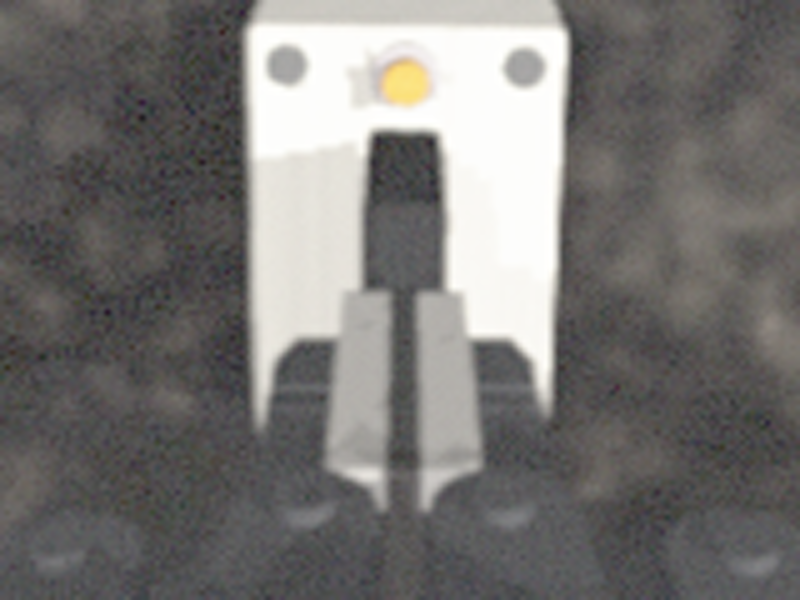

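Run:
```python
from h import *
d=grab('wrist');W=world(d)
for u in(249,257,265):
    print(u);print([(v,*W[v,u].round(3).tolist()) for v in range(196,280,5)])
s=r.state();print(s['width'],s['grip_force'],s['position'])
```

```text
249
[(196, 0.445, -0.236, 0.026), (201, 0.448, -0.236, 0.026), (206, 0.452, -0.236, 0.025), (211, 0.447, -0.235, 0.045), (216, 0.448, -0.235, 0.051), (221, 0.451, -0.236, 0.051), (226, 0.454, -0.236, 0.05), (231, 0.453, -0.236, 0.059), (236, 0.453, -0.235, 0.064), (241, 0.453, -0.235, 0.07), (246, 0.453, -0.235, 0.076), (251, 0.453, -0.235, 0.079), (256, 0.453, -0.235, 0.084), (261, 0.453, -0.235, 0.087), (266, 0.453, -0.235, 0.091), (271, 0.452, -0.234, 0.097), (276, 0.452, -0.234, 0.1)]
257
[(196, 0.445, -0.23, 0.026), (201, 0.446, -0.231, 0.033), (206, 0.446, -0.231, 0.042), (211, 0.446, -0.231, 0.049), (216, 0.448, -0.231, 0.051), (221, 0.451, -0.231, 0.051), (226, 0.454, -0.231, 0.052), (231, 0.453, -0.231, 0.059), (236, 0.453, -0.231, 0.066), (241, 0.453, -0.231, 0.071), (246, 0.453, -0.231, 0.076), (251, 0.453, -0.231, 0.08), (256, 0.453, -0.231, 0.084), (261, 0.453, -0.231, 0.088), (266, 0.454, -0.231, 0.091), (271, 0.456, -0.232, 0.092), (276, 0.459, -0.232, 0.091)]
265
[(196, 0.446, -0.225, 0.026), (201, 0.447, -0.226, 0.033), (206, 0.446, -0.226, 0.042), (211, 0.446, -0.226, 0.049), (216, 0.448, -0.226, 0.052), (221, 0.451, -0.227, 0.052), (226, 0.455, -0.227, 0.051), (231, 0.454, -0.227, 0.059), (236, 0.454, -0.227, 0.065), (241, 0.453, -0.227, 0.071), (246, 0.453, -0.227, 0.076), (251, 0.453, -0.228, 0.08), (256, 0.454, -0.228, 0.083), (261, 0.454, -0.228, 0.087), (266, 0.454, -0.228, 0.091), (271, 0.452, -0.228, 0.097), (276, 0.452, -0.228, 0.101)]
0.00010989147205901554 0.0 [ 0.4632266  -0.23333685  0.03188194]
```

Emit:
{"method": "jog_arm", "body": {"deltas": [[0,0,0,0,0,0],[0,0,0,0,0,0],[0,0,0,0,0,0],[0,0.001,0.006,0,0,0],[0,0.001,0.012,0,0,0],[0,0.001,0.017,0,0,0],[0,0.001,0.02,0,0,0],[0,0.001,0.02,0,0,0]], "fingers": 40}}

```text
time: 8.25
position: [0.4628, -0.2321, 0.0112]
ee_rot: [0.05, 0.999, 0.0, -0.001]
ft_force: [0.1, 0.4, -0.2]
width: 0.0343
grip_force: 0.0
```

Run:
```python
from h import *
d=grab('wrist');W=world(d)
P=W.reshape(-1,3);m=(abs(P[:,0]-.455)<.02)&(abs(P[:,1]+.232)<.035)&(P[:,2]<.1)
for lo in range(28,70,4):
    t=P[m&(abs(P[:,2]-lo/1000)<.002)];
    print(lo,len(t),sorted(set((t[:,1]*200).round().astype(int)*5)), np.percentile(t[:,0],[5,95]).round(3) if len(t) else 0)
a=d['img'][172:292,177:337,::-1].astype(float)
cv2.imwrite('pics/w6.png',cv2.resize((255*(a/255)**.5).astype(np.uint8),(800,600),interpolation=cv2.INTER_CUBIC))
```

```text
28 996 [np.int64(-250), np.int64(-245), np.int64(-240), np.int64(-235), np.int64(-230), np.int64(-225), np.int64(-220), np.int64(-215), np.int64(-210)] [0.436 0.472]
32 126 [np.int64(-250), np.int64(-235), np.int64(-230), np.int64(-225), np.int64(-215)] [0.437 0.447]
36 123 [np.int64(-250), np.int64(-245), np.int64(-235), np.int64(-230), np.int64(-225), np.int64(-215), np.int64(-210), np.int64(-205)] [0.445 0.472]
40 227 [np.int64(-260), np.int64(-255), np.int64(-250), np.int64(-245), np.int64(-235), np.int64(-230), np.int64(-225), np.int64(-215), np.int64(-210), np.int64(-205), np.int64(-200)] [0.446 0.468]
44 300 [np.int64(-260), np.int64(-255), np.int64(-250), np.int64(-245), np.int64(-235), np.int64(-230), np.int64(-225), np.int64(-215), np.int64(-210), np.int64(-205), np.int64(-200)] [0.446 0.468]
48 344 [np.int64(-260), np.int64(-255), np.int64(-250), np.int64(-245), np.int64(-235), np.int64(-230), np.int64(-225), np.int64(-215), np.int64(-210), np.int64(-205), np.int64(-200)] [0.446 0.469]
52 1301 [np.int64(-260), np.int64(-255), np.int64(-250), np.int64(-245), np.int64(-240), np.int64(-235), np.int64(-230), np.int64(-225), np.int64(-215), np.int64(-210), np.int64(-205), np.int64(-200)] [0.447 0.473]
56 321 [np.int64(-260), np.int64(-255), np.int64(-250), np.int64(-245), np.int64(-215), np.int64(-210), np.int64(-205), np.int64(-200)] [0.451 0.47 ]
60 330 [np.int64(-260), np.int64(-255), np.int64(-250), np.int64(-245), np.int64(-215), np.int64(-210), np.int64(-205), np.int64(-200)] [0.451 0.47 ]
64 356 [np.int64(-260), np.int64(-255), np.int64(-250), np.int64(-245), np.int64(-215), np.int64(-210), np.int64(-205), np.int64(-200)] [0.451 0.47 ]
68 282 [np.int64(-255), np.int64(-250), np.int64(-245), np.int64(-215), np.int64(-210), np.int64(-205)] [0.451 0.471]
```

View pics/w6.png

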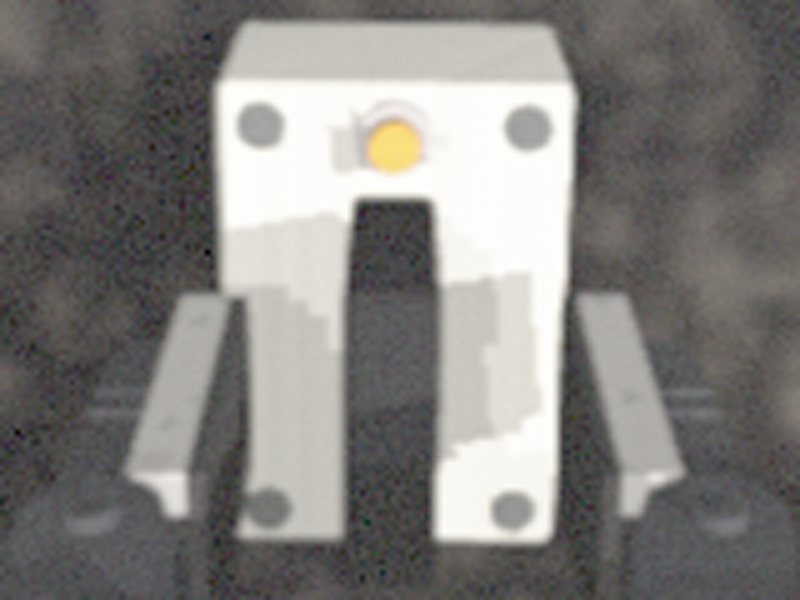

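Emit:
{"method": "jog_arm", "body": {"deltas": [[0,0,0,0,0,0],[0,0,0,0,0,0],[0,0,0,0,0,0],[0,0,0,0,0,0],[0,0,0,0,0,0]], "fingers": 0}}

```text
time: 8.8
position: [0.4636, -0.2325, 0.0121]
ee_rot: [0.05, 0.999, -0.0, 0.0]
ft_force: [-0.0, -0.3, -0.5]
width: 0.0085
grip_force: 62.6
```

Run:
```python
from h import *
s=r.state();print(s['position'],s['ee_rot'])
go(.44,.0,.215,84.2);go(.5,.2377,.215,94.6)
```

```text
[ 0.46360742 -0.23250375  0.01207047] [ 5.04115089e-02  9.98728493e-01 -1.57405353e-04  2.29792111e-04]
delta [ 0.0468  0.2289 -0.203 ] rot [-0.0003  0.0005  0.0004] dist 0.31 rows 6.2
delta [ 0.011   0.4714 -0.2031] rot [-0.0003  0.0004 -0.1812] dist 0.513 rows 10.3
```

Emit:
{"method": "jog_arm", "body": {"deltas": [[0,0,-0.015,0,0,0],[0,0,-0.05,0,0,0],[0,0,-0.09,0,0,0],[0,0,-0.13,0,0,0],[0,0,-0.17,0,0,0],[0,0,-0.195,0,0,0],[0,0,-0.205,0,0,0],[0,0,-0.205,0,0,0]]}}

```text
time: 9.6
position: [0.464, -0.2326, 0.2177]
ee_rot: [0.05, 0.999, -0.0, 0.001]
ft_force: [0.3, 0.3, -2.9]
width: 0.0085
grip_force: 62.5
```

Lifted (wrist shows −2.9 N more, module held). Sweep across via x≈0.44.

Emit:
{"method": "jog_arm", "body": {"deltas": [[0.01,0.03,0,0,0,0],[0.02,0.065,0,0,0,0],[0.03,0.1,0,0,0,0],[0.04,0.14,0,0,0,0],[0.047,0.18,0,0,0,0],[0.047,0.22,0,0,0,0],[0.047,0.26,0,0,0,0],[0.047,0.3,0,0,0,0]]}}

```text
time: 10.4
position: [0.445, 0.0722, 0.2146]
ee_rot: [0.05, 0.999, -0.0, -0.002]
ft_force: [0.8, -0.8, -1.7]
width: 0.0085
grip_force: 62.5
```

Run:
```python
from h import *
s=r.state();print(s['position'],s['width'])
go(.5,.2377,.11,94.6)
```

```text
[0.44502964 0.07221026 0.21455078] 0.00854412068954658
delta [-0.0384  0.1703  0.1042] rot [-0.0007 -0.0041 -0.1812] dist 0.203 rows 4.1
```

Emit:
{"method": "jog_arm", "body": {"deltas": [[-0.008,0.035,0,0,0,-0.04],[-0.016,0.075,0.01,0,0,-0.08],[-0.026,0.115,0.03,0,0,-0.13],[-0.034,0.15,0.06,0,0,-0.17],[-0.0384,0.17,0.09,0,0,-0.181],[-0.0384,0.17,0.104,0,0,-0.181],[-0.0384,0.17,0.104,0,0,-0.181]]}}

```text
time: 11.1
position: [0.4981, 0.2351, 0.1077]
ee_rot: [-0.041, 0.999, -0.002, -0.005]
ft_force: [-0.8, -0.7, -2.3]
width: 0.0084
grip_force: 62.4
```

Run:
```python
from h import *
s=r.state();print(s['position'])
d=grab('wrist');P=world(d).reshape(-1,3);post=np.array([.4171,.2581]);c=ch(P,post)
for n,m in dict(ribB=(c[:,1]>.055)&(c[:,1]<.08)&(abs(P[:,2]-.062)<.005),ribT=(c[:,1]>.01)&(c[:,1]<.035)&(abs(P[:,2]-.062)<.005),blkB=(c[:,1]>.04)&(c[:,1]<.095)&(abs(P[:,2]-.036)<.005)&(abs(c[:,0]-.08)<.04),spare=(abs(c[:,1]+.027)<.03)&(abs(P[:,2]-.125)<.012)&(abs(c[:,0]-.08)<.045)).items():
    t=c[m];print(n,len(t),np.percentile(t,[2,98],axis=0).round(4).tolist() if len(t) else 0,np.median(P[m][:,2]) if len(t) else 0,cv2.minAreaRect(P[m][:,:2].astype(np.float32))if len(t) else 0)
go(.5,.2377,.0245,94.6)
```

```text
[0.49807379 0.23505146 0.10765777]
ribB 648 [[0.0345, 0.0593], [0.0962, 0.0754]] 0.061415632838454345 ((0.4771744906902313, 0.3308018147945404), (0.06280146539211273, 0.02468244731426239), 4.849476337432861)
ribT 603 [[0.0346, 0.0129], [0.0982, 0.0301]] 0.06147158620053547 ((0.4819587469100952, 0.2862257659435272), (0.06491373479366302, 0.02439328283071518), 4.832294464111328)
blkB 2074 [[0.0508, 0.0449], [0.1088, 0.0839]] 0.035724282547196756 ((0.49183955788612366, 0.32917505502700806), (0.06001938879489899, 0.040688734501600266), 4.422495365142822)
spare 3403 [[0.0482, -0.0476], [0.0794, -0.0093]] 0.12151470596887132 ((0.4850066304206848, 0.23497210443019867), (0.03597858175635338, 0.04011904075741768), 4.957334518432617)
delta [-0.0015  0.0028  0.0851] rot [-0.0027 -0.0068  0.0004] dist 0.085 rows 1.7
```

Emit:
{"method": "jog_arm", "body": {"deltas": [[-0.001,0,0.02,0,0,0],[-0.001,0,0.045,0,0,0],[-0.001,0,0.065,0,0,0],[-0.001,0,0.077,0,0,0],[-0.001,0,0.083,0,0,0],[-0.001,0,0.0845,0,0,0],[-0.001,0,0.0845,0,0,0],[-0.001,0,0.0845,0,0,0]]}}

```text
time: 11.95
position: [0.504, 0.2366, 0.0294]
ee_rot: [-0.04, 0.999, 0.0, 0.001]
ft_force: [-0.2, 0.4, -1.6]
width: 0.0089
grip_force: 62.5
```

Emit:
{"method": "jog_arm", "body": {"deltas": [[0.001,0,0.002,0,0,0],[0.002,0,0.004,0,0,0],[0.002,0,0.0055,0,0,0],[0.002,0,0.007,0,0,0],[0.002,0,0.007,0,0,0]]}}

```text
time: 12.45
position: [0.5015, 0.236, 0.022]
ee_rot: [-0.04, 0.999, -0.0, 0.001]
ft_force: [-0.9, -0.5, 2.9]
width: 0.0086
grip_force: 63.0
```

Emit:
{"method": "jog_arm", "body": {"deltas": [[0,0.003,0,0,0,0],[0,0.006,0,0,0,0],[0,0.009,0,0,0,0],[0,0.011,0,0,0,0],[0,0.0125,0,0,0,0],[0,0.0125,0,0,0,0]]}}

```text
time: 13.05
position: [0.501, 0.2474, 0.0221]
ee_rot: [-0.04, 0.999, -0.001, 0.001]
ft_force: [0.6, -4.4, 5.9]
width: 0.0086
grip_force: 63.5
```

Emit:
{"method": "jog_arm", "body": {"deltas": [[0,0.001,0,0,0,0],[0,0.002,0,0,0,0],[0,0.002,0,0,0,0],[0,0.002,0,0,0,0]]}}

```text
time: 13.45
position: [0.5009, 0.2486, 0.0221]
ee_rot: [-0.04, 0.999, -0.002, 0.001]
ft_force: [0.2, -7.2, 6.8]
width: 0.0085
grip_force: 63.7
```

Emit:
{"method": "jog_arm", "body": {"deltas": [[0,0.001,-0.0005,0,0,0],[0,0.002,-0.0005,0,0,0],[0,0.002,-0.0005,0,0,0],[0,0.002,-0.0005,0,0,0]]}}

```text
time: 13.85
position: [0.5009, 0.2487, 0.0222]
ee_rot: [-0.039, 0.999, -0.004, 0.001]
ft_force: [2.1, -10.6, 5.4]
width: 0.0085
grip_force: 63.5
```

```bash
cat > row.py <<'E'
from h import *
import sys
def row(n,post=np.array([.4171,.2581])):
    d=grab(n);P=world(d).reshape(-1,3);c=ch(P,post)
    m=(abs(P[:,2]-.062)<.004)&(c[:,0]>.066)&(c[:,0]<.097)&(abs(c[:,1]-.02)<.07)
    y=c[m,1];h,e=np.histogram(y,np.arange(-.05,.09,.002));print(n,'rib y hist',[(round(e[i]*1e3),int(h[i])) for i in range(len(h)) if h[i]>3])
    for y0 in(.065,.025,-.015):
        t=c[m&(abs(c[:,1]-y0)<.009)]
        if len(t)>10: print(y0,len(t),'y',np.percentile(t[:,1],[3,50,97]).round(4),'x',np.percentile(t[:,0],[2,98]).round(4),cv2.minAreaRect(t.astype(np.float32)))
    m=(abs(P[:,2]-.036)<.004)&(c[:,0]>.053)&(c[:,0]<.064)&(abs(c[:,1]-.02)<.08)
    h,e=np.histogram(c[m,1],np.arange(-.06,.1,.002));print('blk y hist',[(round(e[i]*1e3),int(h[i])) for i in range(len(h))])
E
python3 -c "
from row import *
row('wrist')"
```

```text
wrist rib y hist [(-34, 7), (-32, 33), (-30, 33), (-28, 33), (-26, 26), (-24, 33), (-22, 30), (-20, 127), (-18, 209), (-16, 214), (-14, 217), (-12, 209), (-10, 44), (-8, 33), (-6, 31), (-4, 24), (-2, 35), (0, 35), (2, 16), (18, 85), (20, 199), (22, 175), (24, 181), (26, 178), (28, 118), (58, 167), (60, 291), (62, 209), (64, 207), (66, 223), (68, 120)]
0.065 1217 y [0.0595 0.0634 0.069 ] x [0.0666 0.0959] ((0.08142964541912079, 0.06433279067277908), (0.03084542229771614, 0.011090172454714775), 0.1907179057598114)
0.025 936 y [0.0198 0.0241 0.029 ] x [0.0663 0.0904] ((0.07980329543352127, 0.024419963359832764), (0.010244534350931644, 0.02754906937479973), 89.59329223632812)
-0.015 1116 y [-0.0219 -0.0149 -0.008 ] x [0.0665 0.0961] ((0.08102606236934662, -0.01300719566643238), (0.03170803189277649, 0.0174911767244339), 12.874507904052734)
blk y hist [(-60, 0), (-58, 0), (-56, 0), (-54, 0), (-52, 0), (-50, 0), (-48, 0), (-46, 0), (-44, 0), (-42, 0), (-40, 0), (-38, 0), (-36, 34), (-34, 63), (-32, 69), (-30, 65), (-28, 63), (-26, 73), (-24, 54), (-22, 73), (-20, 54), (-18, 46), (-16, 26), (-14, 47), (-12, 70), (-10, 61), (-8, 72), (-6, 60), (-4, 70), (-2, 63), (0, 68), (2, 62), (4, 72), (6, 70), (8, 64), (10, 70), (12, 65), (14, 67), (16, 69), (18, 66), (20, 79), (22, 60), (24, 40), (26, 32), (28, 56), (30, 67), (32, 69), (34, 66), (36, 70), (38, 68), (40, 63), (42, 64), (44, 73), (46, 65), (48, 62), (50, 69), (52, 61), (54, 65), (56, 63), (58, 66), (60, 94), (62, 65), (64, 40), (66, 35), (68, 32), (70, 66), (72, 67), (74, 63), (76, 71), (78, 72), (80, 60), (82, 54), (84, 7), (86, 0), (88, 0), (90, 0), (92, 0), (94, 0), (96, 0)]
```

Emit:
{"method": "jog_arm", "body": {"deltas": [[0,-0.0015,0,0,0,0],[0,-0.003,0,0,0,0],[0,-0.003,0,0,0,0]]}}

```text
time: 14.2
position: [0.5008, 0.2486, 0.0221]
ee_rot: [-0.04, 0.999, -0.001, 0.001]
ft_force: [2.4, -5.4, 3.7]
width: 0.0086
grip_force: 63.1
```

Emit:
{"method": "jog_arm", "body": {"deltas": [[0,0,0,0,0,0],[0,0,0,0,0,0],[0,0,0,0,0,0]], "fingers": 27}}

```text
time: 14.5
position: [0.4997, 0.2503, 0.0217]
ee_rot: [-0.04, 0.999, 0.001, -0.0]
ft_force: [-0.1, -0.4, 0.4]
width: 0.0234
grip_force: 0.0
```

```bash
python3 -c "
from row import *
row('wrist')"
```

```text
wrist rib y hist [(-40, 7), (-38, 35), (-36, 31), (-34, 23), (-32, 24), (-30, 30), (-28, 34), (-26, 75), (-22, 64), (-20, 216), (-18, 229), (-16, 217), (-14, 207), (-12, 116), (-2, 88), (0, 33), (2, 35), (4, 15), (6, 30), (8, 32), (10, 30), (18, 87), (20, 202), (22, 191), (24, 195), (26, 202), (28, 124), (58, 164), (60, 295), (62, 208), (64, 212), (66, 216), (68, 110)]
0.065 1205 y [0.0595 0.0634 0.0689] x [0.0665 0.096 ] ((0.08148215711116791, 0.06440848112106323), (0.030990034341812134, 0.01115133985877037), 0.950206458568573)
0.025 1001 y [0.0197 0.0242 0.029 ] x [0.0663 0.0927] ((0.08056110143661499, 0.024617794901132584), (0.029100598767399788, 0.010454975999891758), 0.1839815378189087)
-0.015 1049 y [-0.0202 -0.0156 -0.011 ] x [0.0664 0.0963] ((0.08151131123304367, -0.015723848715424538), (0.009938592091202736, 0.0309040118008852), 89.32066345214844)
blk y hist [(-60, 0), (-58, 0), (-56, 0), (-54, 0), (-52, 0), (-50, 0), (-48, 0), (-46, 0), (-44, 0), (-42, 0), (-40, 0), (-38, 0), (-36, 41), (-34, 66), (-32, 64), (-30, 68), (-28, 64), (-26, 60), (-24, 70), (-22, 61), (-20, 65), (-18, 35), (-16, 33), (-14, 42), (-12, 73), (-10, 57), (-8, 74), (-6, 61), (-4, 70), (-2, 66), (0, 62), (2, 67), (4, 62), (6, 71), (8, 70), (10, 62), (12, 67), (14, 65), (16, 66), (18, 63), (20, 79), (22, 51), (24, 39), (26, 42), (28, 49), (30, 67), (32, 65), (34, 72), (36, 71), (38, 67), (40, 65), (42, 66), (44, 69), (46, 70), (48, 64), (50, 59), (52, 63), (54, 61), (56, 67), (58, 68), (60, 94), (62, 64), (64, 33), (66, 29), (68, 32), (70, 52), (72, 68), (74, 71), (76, 66), (78, 67), (80, 57), (82, 56), (84, 8), (86, 0), (88, 0), (90, 0), (92, 0), (94, 0), (96, 0)]
```

Emit:
{"method": "jog_arm", "body": {"deltas": [[0,0,-0.008,0,0,0],[0,0,-0.03,0,0,0],[0,0,-0.06,0,0,0],[0,0,-0.095,0,0,0],[0,0,-0.12,0,0,0],[0,0,-0.125,0,0,0],[0,0,-0.125,0,0,0]]}}

```text
time: 15.25
position: [0.5007, 0.2501, 0.1481]
ee_rot: [-0.04, 0.999, 0.001, 0.001]
ft_force: [-0.4, 0.9, -0.4]
width: 0.0231
grip_force: 0.0
```

```bash
python3 -c "
from row import *
s=r.state();print(s['position'])
d=grab('top');P=world(d).reshape(-1,3);c=ch(P,np.array([.4171,.2581]))
t=c[(abs(P[:,2]-.037)<.006)&(abs(c[:,0]-.016)<.025)&(abs(c[:,1]+.084)<.03)];print(len(t),np.median(t,0))
p=np.array([.4171,.2581])+.020*EX-.084*EY;print(p);go(*p,.06,94.6)"
```

```text
[0.50072119 0.25007134 0.14809361]
104 [ 0.01703279 -0.08702264]
[0.44377229 0.17597455]
delta [ 0.0618 -0.0689  0.0867] rot [ 0.0002 -0.0001 -0.    ] dist 0.127 rows 2.5
```

Emit:
{"method": "jog_arm", "body": {"deltas": [[0.02,-0.023,0,0,0,0],[0.042,-0.046,0,0,0,0],[0.062,-0.069,0.01,0,0,0],[0.062,-0.069,0.05,0,0,0],[0.062,-0.069,0.087,0,0,0],[0.062,-0.069,0.087,0,0,0],[0.062,-0.069,0.087,0,0,0]], "fingers": 0}}

```text
time: 16.0
position: [0.4422, 0.1752, 0.0589]
ee_rot: [-0.04, 0.999, -0.001, -0.002]
ft_force: [0.0, -0.0, 0.8]
width: 0.0002
grip_force: 0.0
```

```bash
python3 -c "
from row import *
s=r.state();print(s['position'],s['width'])
d=grab('wrist');P=world(d).reshape(-1,3);c=ch(P,np.array([.4171,.2581]))
m=(abs(c[:,0]-.016)<.02)&(abs(c[:,1]+.084)<.025)
for z in range(30,124,6):
  t=c[m&(abs(P[:,2]-z/1e3)<.003)];print(z,len(t),np.percentile(t,[3,97],axis=0).round(4).tolist() if len(t)>5 else '')
p=np.array([.4171,.2581])+.020*EX-.084*EY;go(*p,.014,94.6)"
```

```text
[0.44215983 0.17520003 0.05891275] 0.00019825810100394627
30 115 [[0.0009, -0.1064], [0.0357, -0.0596]]
36 2208 [[0.0013, -0.1024], [0.0351, -0.0678]]
42 248 [[0.0059, -0.1059], [0.0356, -0.0606]]
48 93 [[0.0346, -0.1072], [0.0358, -0.0599]]
54 77 [[0.0347, -0.1073], [0.0358, -0.0594]]
60 98 [[0.0346, -0.1073], [0.0358, -0.0598]]
66 109 [[0.0342, -0.1074], [0.0357, -0.0595]]
72 70 [[0.0347, -0.1072], [0.0359, -0.0596]]
78 0 
84 58 [[0.0081, -0.0905], [0.0128, -0.0759]]
90 255 [[0.0081, -0.0952], [0.0128, -0.0714]]
96 298 [[0.008, -0.0965], [0.0131, -0.0706]]
102 354 [[0.008, -0.0962], [0.013, -0.0708]]
108 409 [[0.008, -0.0963], [0.013, -0.0706]]
114 271 [[0.008, -0.0958], [0.013, -0.0711]]
120 613 [[0.0072, -0.0956], [0.0294, -0.0708]]
delta [-0.      0.0001  0.0462] rot [-0.0002 -0.0007  0.0001] dist 0.046 rows 0.9
```

Emit:
{"method": "jog_arm", "body": {"deltas": [[0,0,0.015,0,0,0],[0,0,0.03,0,0,0],[0,0,0.04,0,0,0],[0,0,0.046,0,0,0],[0,0,0.05,0,0,0],[0,0,0.053,0,0,0],[0,0,0.056,0,0,0],[0,0,0.056,0,0,0]]}}

```text
time: 16.85
position: [0.4483, 0.1765, 0.0072]
ee_rot: [-0.04, 0.999, 0.0, 0.004]
ft_force: [-0.4, -2.9, 19.5]
width: 0.0
grip_force: 9.2
```

Emit:
{"method": "jog_arm", "body": {"deltas": [[-0.004,0,-0.002,0,0,0],[-0.01,0,-0.002,0,0,0],[-0.016,0,-0.002,0,0,0],[-0.024,0,-0.003,0,0,0],[-0.024,0,-0.003,0,0,0]]}}

```text
time: 17.35
position: [0.4702, 0.1783, 0.008]
ee_rot: [-0.04, 0.999, 0.0, 0.002]
ft_force: [0.8, -0.4, 4.2]
width: -0.0002
grip_force: 2.0
```

Emit:
{"method": "jog_arm", "body": {"deltas": [[-0.006,0,-0.002,0,0,0],[-0.014,0,-0.003,0,0,0],[-0.023,0,-0.003,0,0,0],[-0.033,0,-0.003,0,0,0],[-0.043,0,-0.003,0,0,0],[-0.053,0,-0.003,0,0,0],[-0.061,0,-0.003,0,0,0],[-0.066,0,-0.003,0,0,0]]}}

```text
time: 18.15
position: [0.5347, 0.1831, 0.0098]
ee_rot: [-0.04, 0.999, 0.0, 0.0]
ft_force: [-2.1, 1.1, 4.2]
width: 0.0002
grip_force: 1.6
```

Emit:
{"method": "jog_arm", "body": {"deltas": [[-0.002,0,0,0,0,0],[-0.004,0,0,0,0,0],[-0.006,0,0,0,0,0],[-0.006,0,0,0,0,0]]}}

```text
time: 18.55
position: [0.5395, 0.1835, 0.0099]
ee_rot: [-0.04, 0.999, -0.0, 0.0]
ft_force: [-2.2, 1.1, 3.3]
width: -0.0002
grip_force: 1.0
```

Emit:
{"method": "jog_arm", "body": {"deltas": [[-0.002,0,0,0,0,0],[-0.004,0,0,0,0,0],[-0.005,0,0,0,0,0],[-0.005,0,0,0,0,0]]}}

```text
time: 18.95
position: [0.5398, 0.1834, 0.0093]
ee_rot: [-0.04, 0.999, -0.0, -0.004]
ft_force: [-9.7, 0.4, 7.9]
width: -0.0002
grip_force: 1.7
```

Hard stop reached. Back off, lift and verify.

Emit:
{"method": "jog_arm", "body": {"deltas": [[0.006,0,0,0,0,0],[0.008,0,-0.01,0,0,0],[0.012,0,-0.05,0,0,0],[0.012,0,-0.1,0,0,0],[0.03,0,-0.14,0,0,0],[0.05,0.03,-0.17,0,0,0],[0.06,0.06,-0.18,0,0,0],[0.06,0.08,-0.18,0,0,0]]}}

```text
time: 19.75
position: [0.4787, 0.2606, 0.1935]
ee_rot: [-0.04, 0.999, 0.001, 0.003]
ft_force: [1.0, 0.0, -0.0]
width: -0.0002
grip_force: 0.0
```

```bash
python3 -c "
from h import *
s=r.state();print(s['position'],s['ft_force'])
d=grab('wrist');save(d,'w9.png');W=world(d);P=W.reshape(-1,3);c=ch(P,np.array([.5118,.2657]))
for n,m in dict(post=(abs(P[:,2]-.0535)<.004)&(np.hypot(*c.T)<.02),pad=(abs(P[:,2]-.033)<.006)&(abs(c[:,0]-.016)<.025)&(abs(c[:,1]+.084)<.025)).items():
  t=c[m];print(n,len(t),np.median(t,0).round(4),np.median(P[m],0).round(4))
t=P[(P[:,2]>.06)&(abs(c[:,0]-.02)<.04)&(abs(c[:,1])<.1)&(P[:,2]<.078)];tc=ch(t,np.array([.5118,.2657]));print('panel front',np.percentile(tc[:,0],[1,3]))
d=grab('top');P=world(d).reshape(-1,3)
for n,q in dict(clamp=(322,166),cap=(345,197),swab=(366,160)).items(): print(n,world(d)[q[1],q[0]].round(3))
"
```

```text
[0.47872505 0.26062904 0.19353624] [ 0.97063422  0.02919179 -0.02751115]
post 145 [-0.0003 -0.    ] [0.5113 0.2658 0.0534]
pad 894 [ 0.0185 -0.084 ] [0.5371 0.1836 0.0318]
panel front [0.03382082 0.0340507 ]
clamp [ 0.562 -0.302  0.002]
cap [ 0.439 -0.372  0.004]
swab [ 0.567 -0.46   0.024]
```

View pics/w9.png

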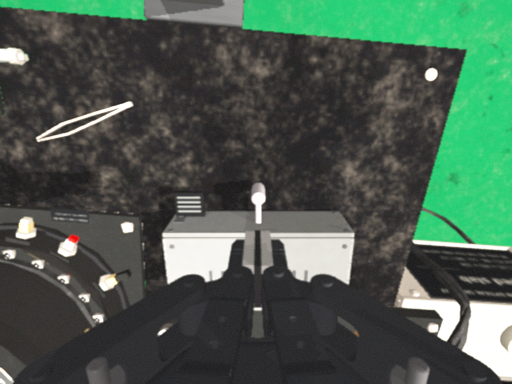

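The tray is home: the post is back at its starting point to within 0.5 mm and the panel is shut against the chassis. The robot is clear of everything.

```bash
python3 -c "
from plant import r
print(r.close_job())"
```

```text
the job is handed in; nothing more can be done
None
```

The job is handed in: the tray locked out, the spare went in and the row measured flush before the push, and the tray is now fully home; the row can't be seen inside the closed chassis, and no verdict came back.

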